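Put the long menu board away in its case

ROBOT

A 6-joint arm with a two-finger parallel gripper is mounted at the origin on the work surface. World frame = base frame: x ahead of the robot, y to its left, z up, the work surface at z = 0. Lengths are in m, angles in rad, forces in N, time in s.
With the tool pointing down it reaches from about 0.3 to 0.775 m from the base axis. Payload 14.6 kg.
Tool frame: the origin (TCP) lies on the centre line of the jaws, within the pads' length; the fingertips stand 25 mm ahead of it and the grasp point (between the pads) lies 6 mm ahead of it; z points along the fingers, y is the line along which they close (so a half turn about z gives the same grasp; the last joint's range is limited). The gripper opens to 94 mm and grips with 3 to 60 N. Pads are 16 mm wide; open, the fingers measure 119 mm over their backs; the gripper's body (75 mm by 177 mm) begins 78 mm behind the grasp point.
Start: joints at [-1.333, 0.3, 1.521, -0, 1.321, -0.067], TCP at [0.165, -0.525, 0.201] pointing down, gripper open.
Joint ranges: [-3.03, 3.03], [-0.79, 2.21], [0.23, 2.52], [-1.04, 4.18], [0, 3.07], [-2.55, 2.55]. Speed limits (rad/s): [2.22, 2.22, 2.57, 3.14, 3.14, 3.14].

INTERFACE

Orientations are given as a rotation vector (axis times angle).
In Python, from rig import arm, read_camera gives the robot as it stands.
- The arm moves only by the tool arm_command, never from a script. Its argument "commands" is a list of rows, each an object of numbers: "wx", "wy", "wz": the turn, a rotation vector about the tool's x, y, z each as a share of pi rad, from -1 to 1; "tx", "ty", "tz": the shift along the tool's x, y, z each as a share of 15 cm, from -1 to 1; "gripper": the opening, from -1 (shut) to 1 (fully open). A call has exactly 5 rows; each row shifts and turns the commanded pose from where the row before left it, along the tool's axes as they then stand; what a row does not reach is not made up. A row lasts 1/12 s, in which the tool goes at most 41.7 mm and 7.16 degrees, less where a joint would pass 70% of its speed; a pose out of reach is approached as far as the arm can. A call with a number of a shift or a turn outside -1 to 1 is refused whole. A call with a gripper value outside its range is refused whole. The fingers move at their own pace and stop on an object; "squeeze" is the grip in N (left out, the last holds). Time passes only in rows, so rows that do not move let the fingers close, or fill a call up. It gives the time, the measured TCP pose, the force, the opening and the grip force at its end, in the units of the state.
- arm.observe(): the state, without advancing time (a new reading comes with each control period).
- read_camera(name): name is "side" or "top" or "wrist"; returns a dict with "color" (384x512x3 uint8, blue, green, red), "range_z" (384x512 float32, m along the optical axis (not along the pixel's ray), 0 where there is no reading), "camera_matrix" (3x3 intrinsics, pixels), "k1" (the pictures are not rectified: a ray, as slopes to the right and down, at radius r is drawn at 1 + k1 r^2 times it, then the intrinsics apply), "cam_to_world" (4x4, takes a point from camera to world coordinates). Camera axes: x right, y up, looking along -z (the intrinsics and any distortion apply to the point x, -y, -z); pixel columns grow to the right and rows downward; lengths in m; the calibration is good to about 2 mm. A picture is of the moment at which its call begins.
- arm.job_done(): hands the job in; it is judged then, once.
The state is a dict: "time_s": time; "joint_pos": joint angles; "qd": joint speeds; "joint_efforts": joint torques, N m; "tcp_pos": TCP position; "tcp_rot": TCP orientation; "ft_force": force on the tool from outside, world axes, zero at the start; "wrist_torque": the same for the moment, N m; "grip_width": finger opening in m; "grip_force": force on a finger pad.
Only numpy, scipy, OpenCV 4.12 (cv2) and the standard library are available. Lean on these libraries where they do the work, as an engineer would, in place of code of your own. Each camera call takes 0.05 s, during which the arm holds its last target. There are 200 camera calls.

TASK

The cake stall is closing: draw the longest of the three menu boards straight up out of the slotted rack and stand it upright in the groove of the storage case's open pocket, lowering it right to the floor before you let go. Then slide the case's cover fully shut over it. Leave the two other boards in the rack and everything else on the table where they are.

Things in the scene. Friction and masses are not known exactly. Their poses are not given: they have to be found in the camera images.
- long_board: The longest menu board: black writing panel in a light wood frame, 160 long (its y) x 90 high (its z) x 8 mm thick (its x), about 130 g. Stands on its long edge in one of the rack's three slots. Origin: middle of its lower edge, so its top edge is 90 mm above.
- medium_board: The middle-sized menu board, same make: 115 long (y) x 70 high x 8 mm thick (x), stands in another slot of the rack and stays there. Origin: middle of its lower edge.
- short_board: The smallest menu board, same make: 80 long (y) x 64 high x 8 mm thick (x), stands in another slot of the rack and stays there. Origin: middle of its lower edge.
- rack: Slotted white-painted rack, fixed to the table, 196 x 196 mm, 45 mm high. Three slots run along its y, at x = -70, 0 and +70 mm; each is 12 mm wide, 172 mm long between end stops (stops reach 38 mm high), with its floor 8 mm above the table, 37 mm deep. Which board is in which slot changes. Origin: centre of the underside.
- case: Plywood storage case, fixed to the table, 286 (x) x 196 (y) mm; its side rails reach 115 mm high. Its -x half has a fixed top; its +x half is the open pocket, 131 (x) x 172 mm (y) inside, walls 112 mm high at the +x end. Origin: centre of the underside.
- case_pocket (a point): Middle of the pocket's floor, 8 mm above the table, at x = +69 mm in the case's frame, axes as the case. Two upright guide posts (80 mm high, 18 mm deep, round tops) at each y end form a groove 20 mm wide along y, centred here, which keeps a board upright; the 136 mm between them are free for the fingers. A board standing here has its top edge 8 mm below the cover.
- cover (a joint): The case's flat sliding cover, 138 (x) x 176 (y) x 6 mm, underside 106 mm above the table. Value in m: 0 = shut over the pocket; grows as it slides to the case's -x; 0.138 = fully open, over the fixed half. It starts open or nearly so and stays where it is left (friction about 2 N).
- cover_handle (a point): Top centre of the cover's handle, 142 mm above the table: an upright wooden rib on the middle of the cover, 12 mm thick (x), 80 mm long (y), 30 mm high. Axes as the case. It moves with the cover; when shut it is 66 mm to +x of the case's origin.
- shaker: Glass sugar shaker, 52 mm across, 95 mm tall. Bystander. Origin: centre of the underside.
- carton: Paper carton, 45 x 70 x 105 mm tall. Bystander. Origin: centre of the underside.
- snack_tray: Open cardboard tray, 190 x 75 x 40 mm. Bystander. Origin: centre of the underside.
- plate: White plate, 230 mm across, 20 mm high. Bystander. Origin: centre of the underside.
- bowl: Blue plastic bowl, 170 mm across, 70 mm high. Bystander. Origin: centre of the underside.
- syrup: Amber syrup bottle with a cap, 64 mm across, 180 mm tall. Bystander. Origin: centre of the underside.

How it is judged:
On the way, in this order (a step that is already met when the one before it is completed fails the run):
1. the long board is drawn up, upright in the fingers, clear of the rack (height (world z) of long_board above 0.05 m and angle between long_board's own z axis and vertical below 0.5 rad and contact force between the fingers and long_board above 0.5 N), for 0.1 s.
2. the long board stands in the groove on the pocket's floor (x of long_board in the frame of case_pocket between -0.014 and 0.014 m and y of long_board in the frame of case_pocket between -0.014 and 0.014 m and z of long_board in the frame of case_pocket between -0.006 and 0.006 m and angle between long_board's own z axis and vertical below 0.25 rad and angle between the y axis of long_board and the y axis of case, either way round below 0.15 rad), for 0.1 s.
3. the cover is shut over it (value of joint cover below 0.005 m), for 0.2 s.
At the end, for the whole second after the job is handed in: The long board stands upright (within 0.25 rad) in the pocket's groove, on the floor (within 6 mm), within 14 mm of the pocket's middle along and across and in line with the groove (0.15 rad), at rest; the cover is shut (within 5 mm of its end stop); the two other boards still stand in their slots (all of step 2 and value of joint cover below 0.005 m and linear speed of long_board below 0.03 m/s and z of each of medium_board, short_board in the frame of rack below 0.016 m); the robot touches nothing.
It fails at once if the long board is let go above the pocket or the groove, more than 15 mm over the floor (horizontal distance between long_board and case_pocket below 0.06 m and z of long_board in the frame of case_pocket above 0.015 m and contact force between the fingers and long_board below 0.05 N).
It fails at once if another board is moved by more than 20 mm or pulled from its slot (distance of any of medium_board, short_board from where it was at the start of the episode above 0.02 m).
It fails at once if a bystander is moved by more than 30 mm or tipped over (distance of any of shaker, carton, snack_tray, plate, bowl, syrup from where it was at the start of the episode above 0.03 m or angle between any of shaker, carton, snack_tray, plate, bowl, syrup's own z axis and vertical above 0.5 rad).
It also fails if it takes over 54 s, if anything falls off the work surface, if the arm or the gripper's body presses on something with over 40 N, if the wrist force passes 120 N, or if a joint passes its speed limit or range.

## Working session

There is one attempt and no reset: what is moved stays moved. The work goes in short steps, Python scripts to look and compute and a tool call to move; the robot and the scene stay as the last step left them, time stands still between calls to the robot, and variables do not carry over. Pictures are saved under pics/ and viewed, at most 10 in all, crops included, and the job is handed in when it is done.

Besides the shell and the picture viewer there is one more tool, called as name(argument=value, ...), one argument or row to a line, values as JSON. arm_command: Moves the arm, as the interface text tells. Shift numbers are shares of 15 cm and turn numbers shares of pi rad, none past 1 either way. Its arguments: {"type":"object","properties":{"commands":{"type":"array","items":{"type":"object","properties":{"wx":{"type":"number"},"wy":{"type":"number"},"wz":{"type":"number"},"tx":{"type":"number"},"ty":{"type":"number"},"tz":{"type":"number"},"gripper":{"type":"number"}}}},"squeeze":{"type":"number"}},"required":["commands"]}

```bash
ls; mkdir -p pics
cat > h.py <<'E'
import numpy as np, cv2
from rig import arm, read_camera
def pts(c):
    # world points per pixel from range_z
    K=c["camera_matrix"];h,w=c["range_z"].shape
    u,v=np.meshgrid(np.arange(w),np.arange(h))
    p=np.stack([u,v],-1).reshape(-1,1,2).astype(np.float64)
    s=cv2.undistortPoints(p,K,np.array([c["k1"],0,0,0.])).reshape(h,w,2)
    z=c["range_z"]
    P=np.stack([s[...,0]*z,-s[...,1]*z,-z,np.ones_like(z)],-1)
    return (P@c["cam_to_world"].T)[...,:3]
E
python3 - <<'E'
from h import *
a=arm.observe();print({k:np.round(v,3) for k,v in a.items()})
ims=[]
for n in("top","side"):
    c=read_camera(n);np.savez(n+".npz",**c);cv2.imwrite(f"pics/{n}0.png",c["color"])
    print(n,c["k1"],np.round(c["camera_matrix"],1).tolist(),np.round(c["cam_to_world"],3).tolist(), (c["range_z"]>0).mean())
E
```

```text
pics
{'time_s': np.float64(0.0), 'joint_pos': array([-1.333,  0.3  ,  1.522,  0.   ,  1.321, -0.067]), 'qd': array([0.001, 0.002, 0.001, 0.001, 0.001, 0.001]), 'joint_efforts': array([ 3.0000e-03, -5.3180e+01, -3.5273e+01,  7.1000e-02,  2.4000e-02,
       -0.0000e+00]), 'tcp_pos': array([ 0.165, -0.524,  0.2  ]), 'tcp_rot': array([-3.104, -0.477,  0.   ]), 'ft_force': array([-0.078, -0.177,  1.068]), 'wrist_torque': array([ 0.025, -0.039,  0.082]), 'grip_force': np.float64(0.0), 'grip_width': np.float64(0.094)}
top 0.006834028079407658 [[470.5, 0.0, 250.2], [0.0, 470.5, 185.7], [0.0, 0.0, 1.0]] [[0.009, 0.98, -0.199, 0.291], [-1.0, 0.008, -0.005, -0.014], [-0.003, 0.199, 0.98, 1.638], [0.0, 0.0, 0.0, 1.0]] 0.9960886637369791
side -0.15681746534847382 [[430.5, 0.0, 256.4], [0.0, 430.5, 198.0], [0.0, 0.0, 1.0]] [[-0.926, 0.292, -0.241, 0.209], [-0.378, -0.688, 0.619, 1.027], [0.015, 0.664, 0.747, 1.354], [0.0, 0.0, 0.0, 1.0]] 0.9894765218098959
```

View pics/top0.png

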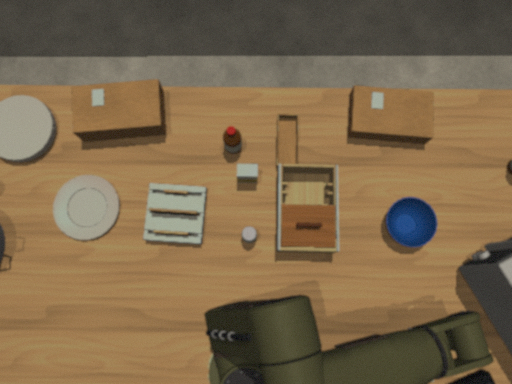

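View pics/side0.png

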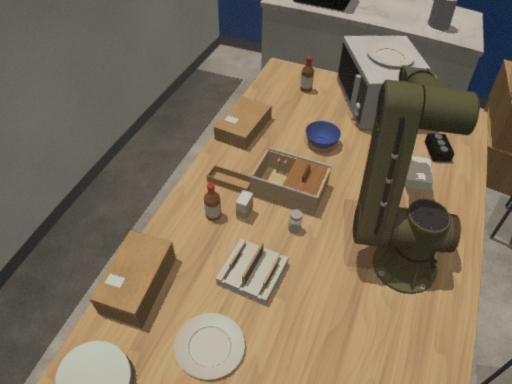

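The top view shows the rack at about (176,214) with the longest board in the middle slot (row ~211). The case is at (308,208), with its cover over the near half and its pocket toward world +x. The side view agrees. Next I measure both.

```bash
cat > m.py <<'E'
from h import *
def rect(P,m,name):
    q=P[m][:,:2]
    if len(q)<4: print(name,len(q));return
    (c,s,a)=cv2.minAreaRect((q*1000).astype(np.float32));print(name,len(q),"c",np.round(c,1),"size",np.round(s,1),"ang",round(a,2),"z med",np.round(np.median(P[m][:,2]),4))
for n in("top","side"):
    c=dict(np.load(n+".npz"));P=pts(c);x,y,z=P[...,0],P[...,1],P[...,2]
    R=(x>.15)&(x<.42)&(y>.28)&(y<.60)
    print(n,"table z",np.median(z[(abs(x-.3)<.2)&(abs(y-.12)<.4)&(abs(z)<.02)]))
    rect(P,R&(z>.03)&(z<.053),"rack top")
    hb=(R&(z>.055)).astype(np.uint8);k,l=cv2.connectedComponents(hb)
    for i in range(1,k):
        if (l==i).sum()>15:
            rect(P,l==i,"board");t=P[l==i];print("  zmax",np.percentile(t[:,2],95).round(4));e=t[t[:,2]>np.percentile(t[:,2],95)-.012]; rect(P,(l==i)&(z>np.percentile(t[:,2],95)-.012)," top edge")
    C=(x>.1)&(x<.5)&(y>-.35)&(y<.0)
    rect(P,C&(z>.095)&(z<.122),"case top")
    rect(P,C&(z>.128)&(z<.16),"handle")
    hsv=cv2.cvtColor(c["color"],cv2.COLOR_BGR2HSV)
    rect(P,C&(z>.105)&(z<.122)&(hsv[...,1]>130),"cover?")
    print("bystanders")
    ob=((z>.015)&(x>.05)&(x<.6)&(abs(y)<.8)&(z<.25)).astype(np.uint8);k,l,st,ce=cv2.connectedComponentsWithStats(ob)
    for i in range(1,k):
        if st[i,4]>60: rect(P,l==i,f"px{ce[i].round()}")
c=dict(np.load("top.npz"));cv2.imwrite("pics/crop.png",cv2.resize(c["color"][150:260,130:350],None,fx=3.6,fy=3.6,interpolation=cv2.INTER_CUBIC))
E
python3 m.py
```

```text
top table z 0.000971726871286327
rack top 0
case top 2008 c [ 445.5 -147.1] size [293.2 110.3] ang 89.21 z med 0.1121
handle 106 c [ 470.8 -195.5] size [76.8 12.8] ang 89.12 z med 0.1413
cover? 1449 c [ 450.1 -196.9] size [171.9  99.4] ang 89.71 z med 0.1128
bystanders
px[308. 225.] 3248 c [ 495.4 -197.2] size [197.2 211.7] ang 89.21 z med 0.112
px[175. 216.] 2980 c [512.5 250.7] size [197.4 184.4] ang 86.65 z med 0.0461
px[ 84. 218.] 611 c [512.9 566.4] size [171.8 230.9] ang 0.59 z med 0.0184
px[414. 221.] 1390 c [ 491.7 -546.6] size [165.3 166.5] ang 0.13 z med 0.0387
px[249. 234.] 204 c [444.1  -3.7] size [48.9 47.5] ang 1.17 z med 0.0943
px[490. 280.] 2454 c [ 299.  -755.5] size [245.7  88.9] ang 0.01 z med 0.1357
side table z 0.00031556330486226525
rack top 0
case top 995 c [ 444.3 -148.2] size [296.1 111.6] ang 89.76 z med 0.1099
handle 54 c [ 470.  -189.3] size [81.8 11.6] ang 89.01 z med 0.1394
cover? 575 c [ 453. -196.] size [167.3  93.8] ang 89.76 z med 0.1109
bystanders
px[364. 104.] 1026 c [ 363.9 -746.7] size [ 71.7 152.9] ang 68.74 z med 0.1359
px[323. 133.] 626 c [ 493.5 -547.1] size [166.  172.7] ang 43.39 z med 0.0468
px[300. 187.] 2681 c [ 493.9 -134.5] size [323.8 212.2] ang 89.95 z med 0.1044
px[410. 170.] 153 c [  62.4 -491.1] size [ 24.4 175.4] ang 0.11 z med 0.0494
px[380. 246.] 1057 c [142.1  40.8] size [175.  148.3] ang 11.63 z med 0.207
px[255. 271.] 2604 c [511.9 253.8] size [204.1 185.9] ang 86.46 z med 0.0457
px[219. 351.] 632 c [513.2 566.8] size [229.2 172.7] ang 89.73 z med 0.0181
```

View pics/crop.png

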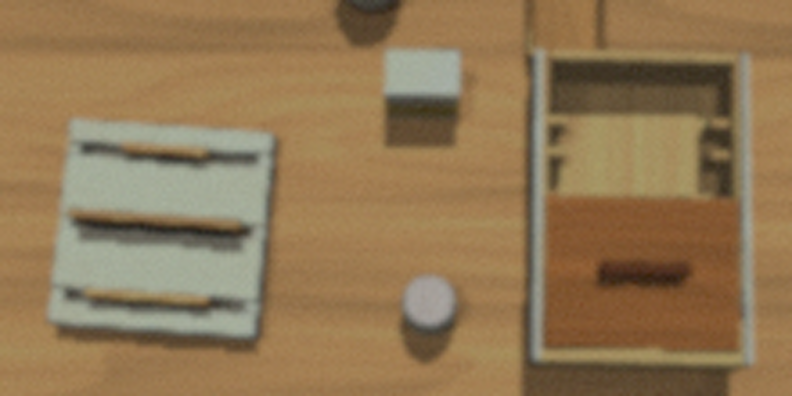

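The crop shows the long board in the middle slot from (70,215) to (243,228), the pocket's groove posts near rows 130–165, and the cover handle at (643,273). I'll redo the measurement with corrected windows.

```bash
sed -i 's/R=(x>.15).*/R=(x>.38)\&(x<.65)\&(y>.13)\&(y<.37)/; s/C=(x>.1).*/C=(x>.3)\&(x<.7)\&(y>-.32)\&(y<-.08)/' m.py; sed -i '/print("bystanders")/,/st\[i,4\]>60/d' m.py
cat >> m.py <<'E'
for n in("top","side"):
    c=dict(np.load(n+".npz"));P=pts(c);x,y,z=P[...,0],P[...,1],P[...,2]
    C=(x>.3)&(x<.7)&(y>-.34)&(y<-.06)
    m=C&(z>.108)&(z<.121)
    # per-side inner/outer: rail lines
    rect(P,m,n+" case top all")
    for lo,hi in((-.125,-.09),(-.31,-.27)):
        q=P[m&(y>lo)&(y<hi)&(x>.53)];f=np.polyfit(q[:,0],q[:,1],1);print("rail",np.round(f,4),"y@.5",np.polyval(f,.5).round(4),q[:,0].min().round(4),q[:,0].max().round(4),q[:,1].min().round(4),q[:,1].max().round(4))
    q=m&(abs(y+.196)<.05)
    print("x of case-top pixels in mid strip",np.histogram(x[q],bins=np.arange(.32,.68,.01)))
    q=C&(z>.07)&(z<.1)&(abs(y+.196)<.083)&(x>.53)&(x<.62);k,l=cv2.connectedComponents(q.astype(np.uint8))
    for i in range(1,k):
        if (l==i).sum()>5: rect(P,l==i,"post")
E
python3 m.py
```

```text
top table z 0.000971726871286327
rack top 2696 c [518.9 250.4] size [197.5 196.5] ang 86.44 z med 0.0454
board 80 c [588.2 246.9] size [79.2 10.4] ang 84.17 z med 0.0712
  zmax 0.0772
 top edge 59 c [588.3 246.8] size [79.   8.4] ang 86.97 z med 0.0722
board 205 c [518.7 247.6] size [161.9  10.3] ang 86.69 z med 0.0951
  zmax 0.1024
 top edge 129 c [518.8 248.9] size [159.4   9.1] ang 86.61 z med 0.0983
board 109 c [450.7 254.8] size [113.1  12.5] ang 86.03 z med 0.0781
  zmax 0.0832
 top edge 87 c [448.9 255. ] size [113.1   8.4] ang 86.44 z med 0.0788
case top 3181 c [ 533.5 -197.8] size [196.6 287.9] ang 88.98 z med 0.1122
handle 106 c [ 470.8 -195.5] size [76.8 12.8] ang 89.12 z med 0.1413
cover? 2060 c [ 469.9 -196.9] size [172.6 138.7] ang 89.32 z med 0.1128
side table z 0.00031556330486226525
rack top 2193 c [518.4 253.4] size [203.8 199.3] ang 86.32 z med 0.045
board 231 c [518.3 252.9] size [162.5  10.4] ang 86.78 z med 0.0898
  zmax 0.101
 top edge 120 c [518.1 252.9] size [162.5  10. ] ang 87.24 z med 0.0973
board 77 c [588.9 249.1] size [79.5 10.6] ang 86.5 z med 0.0707
 
[... 1446 characters left out ...]
 [-0.0146 -0.0931] y@.5 -0.1004 0.5302 0.6777 -0.1246 -0.0908
rail [ 0.0145 -0.2958] y@.5 -0.2885 0.5305 0.6743 -0.2966 -0.2729
x of case-top pixels in mid strip (array([ 0,  0,  0,  0,  0,  0,  1,  1, 28, 38, 38, 39, 33, 37, 25,  6, 27,
       34, 36, 37, 35, 33,  1,  0,  0,  0,  0,  0,  0,  0,  0,  0,  0,  0,
        7]), array([0.32, 0.33, 0.34, 0.35, 0.36, 0.37, 0.38, 0.39, 0.4 , 0.41, 0.42,
       0.43, 0.44, 0.45, 0.46, 0.47, 0.48, 0.49, 0.5 , 0.51, 0.52, 0.53,
       0.54, 0.55, 0.56, 0.57, 0.58, 0.59, 0.6 , 0.61, 0.62, 0.63, 0.64,
       0.65, 0.66, 0.67]))
post 8 c [ 615.2 -268.6] size [ 6.7 18.1] ang 3.2 z med 0.0787
post 15 c [ 583.4 -268.4] size [22.2 12.8] ang 75.45 z med 0.0769
```

```bash
cat > plan.py <<'E'
# usage: plan.py x y z yaw_deg(of tool x) rows  -> shares per row, in tool axes as they stand
import sys
from h import *
from scipy.spatial.transform import Rotation as R
t=np.array(sys.argv[1:4],float);yaw=float(sys.argv[4]);n=int(sys.argv[5])
s=arm.observe();R0=R.from_rotvec(s["tcp_rot"]);a=np.deg2rad(yaw)
Rt=R.from_matrix(np.array([[np.cos(a),np.sin(a),0],[np.sin(a),-np.cos(a),0],[0,0,-1]]))
w=(R0.inv()*Rt).as_rotvec();d=t-s["tcp_pos"];print("t",round(s["time_s"],2),"pos",s["tcp_pos"].round(4),"yaw",np.rad2deg(np.arctan2(*R0.as_matrix()[[1,0],0])).round(2),"d",d.round(4),"turn deg",np.rad2deg(w).round(2),"F",s["ft_force"].round(1),"grip",s["grip_width"].round(4),s["grip_force"].round(1))
print("per row mm",np.linalg.norm(d)/n*1000,"deg",np.rad2deg(np.linalg.norm(w))/n)
for i in range(n):
    Ri=R0*R.from_rotvec(w*i/n);print(i,"t",(Ri.inv().apply(d/n)/.15).round(3),"w",(w/n/np.pi).round(4))
E
python3 plan.py .519 .2505 .2 86.5 22
python3 - <<'E'
from h import *
c=dict(np.load("top.npz"));P=pts(c)
for u,v in((232,132),(248,168),(249,234)):print(P[v,u].round(3))
E
```

```text
[0.762 0.053 0.183]
[0.66  0.001 0.111]
[ 0.442 -0.004  0.096]Traceback (most recent call last):
  File "plan.py", line 8, in <module>
    w=(R0.inv()*Rt).as_rotvec();d=t-s["tcp_pos"];print("t",round(s["time_s"],2),"pos",s["tcp_pos"].round(4),"yaw",np.rad2deg(np.arctan2(*R0.as_matrix()[[1,0],0])).round(2),"d",d.round(4),"turn deg",np.rad2deg(w).round(2),"F",s["ft_force"].round(1),"grip",s["grip_width"].round(4),s["grip_force"].round(1))
                                                                                                                                                                                                                                                               ^^^^^^^^^^^^^^^^^^^^^
AttributeError: 'float' object has no attribute 'round'
```

```bash
sed -i 's/s\["grip_width"\].round(4),s\["grip_force"\].round(1)/round(s["grip_width"],4),round(s["grip_force"],1)/; s/,"yaw",np.rad2deg(np.arctan2(\*R0/,"yaw",np.rad2deg(np.arctan2(*R0/' plan.py; python3 plan.py .519 .2505 .2 86.5 22
```

```text
t 0.1 pos [ 0.165  -0.5244  0.2002] yaw 17.47 d [ 3.540e-01  7.749e-01 -2.000e-04] turn deg [-5.000e-02 -4.000e-02 -6.903e+01] F [-0.6  0.2 -0.1] grip 0.0939 0.0
per row mm 38.72538026501899 deg 3.1379178859651096
0 t [ 0.173 -0.192  0.   ] w [-0.     -0.     -0.0174]
1 t [ 0.183 -0.182  0.   ] w [-0.     -0.     -0.0174]
2 t [ 0.193 -0.172  0.   ] w [-0.     -0.     -0.0174]
3 t [ 0.202 -0.161  0.   ] w [-0.     -0.     -0.0174]
4 t [ 0.21 -0.15  0.  ] w [-0.     -0.     -0.0174]
5 t [ 0.218 -0.138  0.   ] w [-0.     -0.     -0.0174]
6 t [ 0.225 -0.126  0.   ] w [-0.     -0.     -0.0174]
7 t [ 0.232 -0.113  0.   ] w [-0.     -0.     -0.0174]
8 t [ 0.238 -0.1    0.   ] w [-0.     -0.     -0.0174]
9 t [ 0.243 -0.087  0.   ] w [-0.     -0.     -0.0174]
10 t [ 0.247 -0.074  0.   ] w [-0.     -0.     -0.0174]
11 t [ 0.251 -0.06   0.   ] w [-0.     -0.     -0.0174]
12 t [ 0.254 -0.046  0.   ] w [-0.     -0.     -0.0174]
13 t [ 0.256 -0.032  0.   ] w [-0.     -0.     -0.0174]
14 t [ 0.258 -0.018  0.   ] w [-0.     -0.     -0.0174]
15 t [ 0.258 -0.004  0.   ] w [-0.     -0.     -0.0174]
16 t [0.258 0.01  0.   ] w [-0.     -0.     -0.0174]
17 t [0.257 0.024 0.   ] w [-0.     -0.     -0.0174]
18 t [0.255 0.038 0.   ] w [-0.     -0.     -0.0174]
19 t [0.253 0.052 0.   ] w [-0.     -0.     -0.0174]
20 t [0.25  0.066 0.   ] w [-0.     -0.     -0.0174]
21 t [0.246 0.079 0.   ] w [-0.     -0.     -0.0174]
```

arm_command(
  commands=[
    {"tx": 0.17,"ty": -0.19,"wz": -0.0174,"gripper": -0.1},
    {"tx": 0.18,"ty": -0.18,"wz": -0.0174,"gripper": -0.1},
    {"tx": 0.19,"ty": -0.17,"wz": -0.0174,"gripper": -0.1},
    {"tx": 0.2,"ty": -0.16,"wz": -0.0174,"gripper": -0.1},
    {"tx": 0.21,"ty": -0.15,"wz": -0.0174,"gripper": -0.1},
  ],
  squeeze=20,
)

```text
validation failed for argument at $.co...
```

arm_command(
  commands=[
    {"tx": 0.22,"ty": -0.14,"wz": -0.0174,"gripper": -0.1},
    {"tx": 0.225,"ty": -0.125,"wz": -0.0174,"gripper": -0.1},
    {"tx": 0.23,"ty": -0.11,"wz": -0.0174,"gripper": -0.1},
    {"tx": 0.24,"ty": -0.1,"wz": -0.0174,"gripper": -0.1},
    {"tx": 0.24,"ty": -0.09,"wz": -0.0174,"gripper": -0.1},
  ],
)

```text
validation failed for argument at $.co...
```

arm_command(
  commands=[
    {"tx": 0.245,"ty": -0.075,"wz": -0.0174,"gripper": -0.1},
    {"tx": 0.25,"ty": -0.06,"wz": -0.0174,"gripper": -0.1},
    {"tx": 0.25,"ty": -0.045,"wz": -0.0174,"gripper": -0.1},
    {"tx": 0.255,"ty": -0.03,"wz": -0.0174,"gripper": -0.1},
    {"tx": 0.255,"ty": -0.02,"wz": -0.0174,"gripper": -0.1},
  ],
)

```text
validation failed for argument at $.co...
```

```bash
python3 plan.py .519 .2505 .2 86.5 8
```

```text
t 0.1 pos [ 0.165  -0.5244  0.2002] yaw 17.47 d [ 3.540e-01  7.749e-01 -2.000e-04] turn deg [-5.000e-02 -4.000e-02 -6.903e+01] F [-0.6  0.2 -0.1] grip 0.0939 0.0
per row mm 106.49479572880223 deg 8.629274186404052
0 t [ 0.475 -0.527  0.001] w [-0.     -0.     -0.0479]
1 t [ 0.549 -0.45   0.001] w [-0.     -0.     -0.0479]
2 t [ 0.61  -0.363  0.001] w [-0.     -0.     -0.0479]
3 t [ 0.658 -0.267  0.   ] w [-0.     -0.     -0.0479]
4 t [ 0.69  -0.165  0.   ] w [-0.     -0.     -0.0479]
5 t [ 0.707 -0.06   0.   ] w [-0.     -0.     -0.0479]
6 t [0.708 0.047 0.   ] w [-0.     -0.     -0.0479]
7 t [0.693 0.153 0.   ] w [-0.     -0.     -0.0479]
```

Nothing moved, because the rows were rejected. I'll retry with every field given.

arm_command(
  commands=[
    {"tx": 0.17,"ty": -0.19,"tz": 0,"wx": 0,"wy": 0,"wz": -0.0174,"gripper": -0.1},
    {"tx": 0.18,"ty": -0.18,"tz": 0,"wx": 0,"wy": 0,"wz": -0.0174,"gripper": -0.1},
    {"tx": 0.19,"ty": -0.17,"tz": 0,"wx": 0,"wy": 0,"wz": -0.0174,"gripper": -0.1},
    {"tx": 0.2,"ty": -0.16,"tz": 0,"wx": 0,"wy": 0,"wz": -0.0174,"gripper": -0.1},
    {"tx": 0.21,"ty": -0.15,"tz": 0,"wx": 0,"wy": 0,"wz": -0.0174,"gripper": -0.1},
  ],
  squeeze=20,
)

```text
time_s: 0.52
tcp_pos: [0.2445, -0.3482, 0.2004]
tcp_rot: [-3.01, -0.899, 0.0]
ft_force: [1.3, 0.6, -0.2]
grip_width: 0.0643
grip_force: 0.0
```

arm_command(
  commands=[
    {"tx": 0.22,"ty": -0.14,"tz": 0,"wx": 0,"wy": 0,"wz": -0.0174,"gripper": -0.1},
    {"tx": 0.225,"ty": -0.125,"tz": 0,"wx": 0,"wy": 0,"wz": -0.0174,"gripper": -0.1},
    {"tx": 0.23,"ty": -0.11,"tz": 0,"wx": 0,"wy": 0,"wz": -0.0174,"gripper": -0.1},
    {"tx": 0.24,"ty": -0.1,"tz": 0,"wx": 0,"wy": 0,"wz": -0.0174,"gripper": -0.1},
    {"tx": 0.24,"ty": -0.09,"tz": 0,"wx": 0,"wy": 0,"wz": -0.0174,"gripper": -0.1},
  ],
)

```text
time_s: 0.93
tcp_pos: [0.325, -0.1723, 0.2008]
tcp_rot: [2.86, 1.301, 0.0]
ft_force: [1.2, -0.6, 0.1]
grip_width: 0.042
grip_force: 0.0
```

arm_command(
  commands=[
    {"tx": 0.245,"ty": -0.075,"tz": 0,"wx": 0,"wy": 0,"wz": -0.0174,"gripper": -0.1},
    {"tx": 0.25,"ty": -0.06,"tz": 0,"wx": 0,"wy": 0,"wz": -0.0174,"gripper": -0.1},
    {"tx": 0.25,"ty": -0.045,"tz": 0,"wx": 0,"wy": 0,"wz": -0.0174,"gripper": -0.1},
    {"tx": 0.255,"ty": -0.03,"tz": 0,"wx": 0,"wy": 0,"wz": -0.0174,"gripper": -0.1},
    {"tx": 0.255,"ty": -0.02,"tz": 0,"wx": 0,"wy": 0,"wz": -0.0174,"gripper": -0.1},
  ],
)

```text
time_s: 1.35
tcp_pos: [0.4049, 0.0025, 0.2008]
tcp_rot: [2.655, 1.679, 0.0]
ft_force: [0.2, -1.6, 0.4]
grip_width: 0.042
grip_force: 0.0
```

```bash
python3 plan.py .519 .2505 .2 86.5 10
```

```text
t 1.35 pos [0.4049 0.0025 0.2008] yaw 64.61 d [ 0.1141  0.248  -0.0008] turn deg [ 1.000e-02 -0.000e+00 -2.189e+01] F [ 0.2 -1.6  0.4] grip 0.042 0.0
per row mm 27.298087595042396 deg 2.189462694785051
0 t [ 0.182 -0.002  0.001] w [ 0.     -0.     -0.0122]
1 t [0.182 0.005 0.001] w [ 0.     -0.     -0.0122]
2 t [0.182 0.012 0.001] w [ 0.     -0.     -0.0122]
3 t [0.181 0.019 0.001] w [ 0.     -0.     -0.0122]
4 t [0.18  0.026 0.001] w [ 0.     -0.     -0.0122]
5 t [0.179 0.032 0.001] w [ 0.     -0.     -0.0122]
6 t [0.178 0.039 0.001] w [ 0.     -0.     -0.0122]
7 t [0.176 0.046 0.001] w [ 0.     -0.     -0.0122]
8 t [0.174 0.053 0.001] w [ 0.     -0.     -0.0122]
9 t [0.172 0.059 0.001] w [ 0.     -0.     -0.0122]
```

arm_command(
  commands=[
    {"tx": 0.18,"ty": 0,"tz": 0,"wx": 0,"wy": 0,"wz": -0.0122,"gripper": -0.1},
    {"tx": 0.18,"ty": 0.005,"tz": 0,"wx": 0,"wy": 0,"wz": -0.0122,"gripper": -0.1},
    {"tx": 0.18,"ty": 0.01,"tz": 0,"wx": 0,"wy": 0,"wz": -0.0122,"gripper": -0.1},
    {"tx": 0.18,"ty": 0.02,"tz": 0,"wx": 0,"wy": 0,"wz": -0.0122,"gripper": -0.1},
    {"tx": 0.18,"ty": 0.026,"tz": 0,"wx": 0,"wy": 0,"wz": -0.0122,"gripper": -0.1},
  ],
)

```text
time_s: 1.77
tcp_pos: [0.4621, 0.1247, 0.2005]
tcp_rot: [-2.483, -1.924, 0.001]
ft_force: [0.4, -1.2, -0.1]
grip_width: 0.0424
grip_force: 0.0
```

arm_command(
  commands=[
    {"tx": 0.18,"ty": 0.032,"tz": 0,"wx": 0,"wy": 0,"wz": -0.0122,"gripper": -0.1},
    {"tx": 0.18,"ty": 0.04,"tz": 0,"wx": 0,"wy": 0,"wz": -0.0122,"gripper": -0.1},
    {"tx": 0.175,"ty": 0.046,"tz": 0,"wx": 0,"wy": 0,"wz": -0.0122,"gripper": -0.1},
    {"tx": 0.17,"ty": 0.053,"tz": 0,"wx": 0,"wy": 0,"wz": -0.0122,"gripper": -0.1},
    {"tx": 0.17,"ty": 0.059,"tz": 0,"wx": 0,"wy": 0,"wz": -0.0122,"gripper": -0.1},
  ],
)

```text
time_s: 2.18
tcp_pos: [0.5195, 0.2478, 0.2003]
tcp_rot: [-2.288, -2.153, 0.001]
ft_force: [-0.5, -0.8, -0.3]
grip_width: 0.0422
grip_force: 0.0
```

```bash
python3 plan.py .519 .2505 .086 86.5 5
python3 - <<'E'
from h import *
c=read_camera("wrist");cv2.imwrite("pics/w1.png",c["color"]);P=pts(c);x,y,z=P[...,0],P[...,1],P[...,2]
m=(abs(x-.519)<.03)&(abs(y-.25)<.12)&(z>.085)&(z<.108)
q=(P[m][:,:2]*1000).astype(np.float32);print(m.sum(),cv2.minAreaRect(q))
m=(abs(x-.519)<.12)&(abs(y-.25)<.12)&(z>.035)&(z<.054);print(m.sum(),cv2.minAreaRect((P[m][:,:2]*1000).astype(np.float32)))
E
```

```text
t 2.18 pos [0.5195 0.2478 0.2003] yaw 86.52 d [-0.0005  0.0027 -0.1143] turn deg [-0.03  0.02  0.02] F [-0.5 -0.8 -0.3] grip 0.0422 0.0
per row mm 22.873564563006543 deg 0.008939330120722186
0 t [ 0.004 -0.001  0.152] w [-0.  0.  0.]
1 t [ 0.004 -0.001  0.152] w [-0.  0.  0.]
2 t [ 0.004 -0.001  0.152] w [-0.  0.  0.]
3 t [ 0.004 -0.001  0.152] w [-0.  0.  0.]
4 t [ 0.004 -0.001  0.152] w [-0.  0.  0.]
1499 ((519.7410278320312, 251.86587524414062), (160.1148223876953, 8.220224380493164), 86.62946319580078)
24326 ((519.7960205078125, 252.92922973632812), (196.5191192626953, 197.09678649902344), 86.62335205078125)
```

View pics/w1.png

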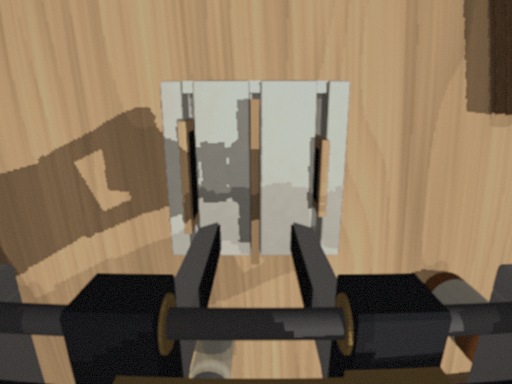

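The wrist view shows the long board at column ~255 centred between the fingers. It measures 160 × 8 mm at (0.5197, 0.252). Now I descend and grip.

arm_command(
  commands=[
    {"tx": 0.006,"ty": 0,"tz": 0.17,"wx": 0,"wy": 0,"wz": 0,"gripper": -0.1},
    {"tx": 0.006,"ty": 0,"tz": 0.17,"wx": 0,"wy": 0,"wz": 0,"gripper": -0.1},
    {"tx": 0.006,"ty": 0,"tz": 0.17,"wx": 0,"wy": 0,"wz": 0,"gripper": -0.1},
    {"tx": 0.006,"ty": 0,"tz": 0.15,"wx": 0,"wy": 0,"wz": 0,"gripper": -0.1},
    {"tx": 0.003,"ty": 0,"tz": 0.1,"wx": 0,"wy": 0,"wz": 0,"gripper": -0.1},
  ],
)

```text
time_s: 2.65
tcp_pos: [0.5185, 0.2502, 0.0841]
tcp_rot: [-2.289, -2.15, 0.004]
ft_force: [0.4, 1.1, -0.2]
grip_width: 0.0423
grip_force: 0.0
```

arm_command(
  commands=[
    {"tx": 0,"ty": 0,"tz": 0,"wx": 0,"wy": 0,"wz": 0,"gripper": -1},
    {"tx": 0,"ty": 0,"tz": 0,"wx": 0,"wy": 0,"wz": 0,"gripper": -1},
    {"tx": 0,"ty": 0,"tz": 0,"wx": 0,"wy": 0,"wz": 0,"gripper": -1},
    {"tx": 0,"ty": 0,"tz": 0,"wx": 0,"wy": 0,"wz": 0,"gripper": -1},
    {"tx": 0,"ty": 0,"tz": 0,"wx": 0,"wy": 0,"wz": 0,"gripper": -1},
  ],
  squeeze=25,
)

```text
time_s: 3.07
tcp_pos: [0.52, 0.2507, 0.0879]
tcp_rot: [2.29, 2.15, 0.003]
ft_force: [0.3, 0.2, 0.2]
grip_width: 0.0123
grip_force: 0.0
```

arm_command(
  commands=[
    {"tx": 0,"ty": 0,"tz": 0,"wx": 0,"wy": 0,"wz": 0,"gripper": -1},
    {"tx": 0,"ty": 0,"tz": 0,"wx": 0,"wy": 0,"wz": 0,"gripper": -1},
    {"tx": 0,"ty": 0,"tz": -0.02,"wx": 0,"wy": 0,"wz": 0,"gripper": -1},
    {"tx": 0,"ty": 0,"tz": -0.04,"wx": 0,"wy": 0,"wz": 0,"gripper": -1},
    {"tx": 0,"ty": 0,"tz": -0.05,"wx": 0,"wy": 0,"wz": 0,"gripper": -1},
  ],
)

```text
time_s: 3.48
tcp_pos: [0.5192, 0.2504, 0.1034]
tcp_rot: [-2.29, -2.15, 0.002]
ft_force: [-0.7, -1.2, -1.0]
grip_width: 0.0076
grip_force: 25.0
```

arm_command(
  commands=[
    {"tx": 0,"ty": 0,"tz": -0.1,"wx": 0,"wy": 0,"wz": 0,"gripper": -1},
    {"tx": 0,"ty": 0,"tz": -0.18,"wx": 0,"wy": 0,"wz": 0,"gripper": -1},
    {"tx": 0,"ty": 0,"tz": -0.24,"wx": 0,"wy": 0,"wz": 0,"gripper": -1},
    {"tx": 0,"ty": 0,"tz": -0.22,"wx": 0,"wy": 0,"wz": 0,"gripper": -1},
    {"tx": 0,"ty": 0,"tz": -0.14,"wx": 0,"wy": 0,"wz": 0,"gripper": -1},
  ],
)

```text
time_s: 3.9
tcp_pos: [0.5199, 0.2507, 0.2396]
tcp_rot: [2.289, 2.15, 0.006]
ft_force: [-0.2, 0.5, -1.6]
grip_width: 0.0075
grip_force: 25.0
```

```bash
python3 plan.py .602 -.1985 .235 89.2 15
python3 - <<'E'
from h import *
for n in("top","side"):
    c=read_camera(n);np.savez(n+"2.npz",**c);P=pts(c);x,y,z=P[...,0],P[...,1],P[...,2]
    m=(abs(x-.519)<.015)&(abs(y-.25)<.12)&(z>.13)&(z<.25)
    q=P[m];print(n,m.sum(),q.min(0).round(3),q.max(0).round(3))
cv2.imwrite("pics/s2.png",cv2.resize(c["color"][180:340,170:400],None,fx=3,fy=3))
E
```

```text
t 3.9 pos [0.5199 0.2507 0.2396] yaw 86.4 d [ 0.0821 -0.4492 -0.0046] turn deg [ 0.21 -0.09 -2.8 ] F [-0.2  0.5 -1.6] grip 0.0075 25.0
per row mm 30.444774670837354 deg 0.187119397009726
0 t [-0.197  0.049  0.002] w [ 0.0001 -0.     -0.001 ]
1 t [-0.197  0.048  0.002] w [ 0.0001 -0.     -0.001 ]
2 t [-0.197  0.048  0.002] w [ 0.0001 -0.     -0.001 ]
3 t [-0.197  0.047  0.002] w [ 0.0001 -0.     -0.001 ]
4 t [-0.198  0.046  0.002] w [ 0.0001 -0.     -0.001 ]
5 t [-0.198  0.046  0.002] w [ 0.0001 -0.     -0.001 ]
6 t [-0.198  0.045  0.002] w [ 0.0001 -0.     -0.001 ]
7 t [-0.198  0.044  0.002] w [ 0.0001 -0.     -0.001 ]
8 t [-0.198  0.044  0.002] w [ 0.0001 -0.     -0.001 ]
9 t [-0.198  0.043  0.002] w [ 0.0001 -0.     -0.001 ]
10 t [-0.198  0.043  0.002] w [ 0.0001 -0.     -0.001 ]
11 t [-0.199  0.042  0.002] w [ 0.0001 -0.     -0.001 ]
12 t [-0.199  0.041  0.002] w [ 0.0001 -0.     -0.001 ]
13 t [-0.199  0.041  0.002] w [ 0.0001 -0.     -0.001 ]
14 t [-0.199  0.04   0.002] w [ 0.0001 -0.     -0.001 ]
top 89 [0.51  0.169 0.159] [0.521 0.216 0.25 ]
side 316 [0.511 0.173 0.161] [0.529 0.335 0.25 ]
```

View pics/s2.png

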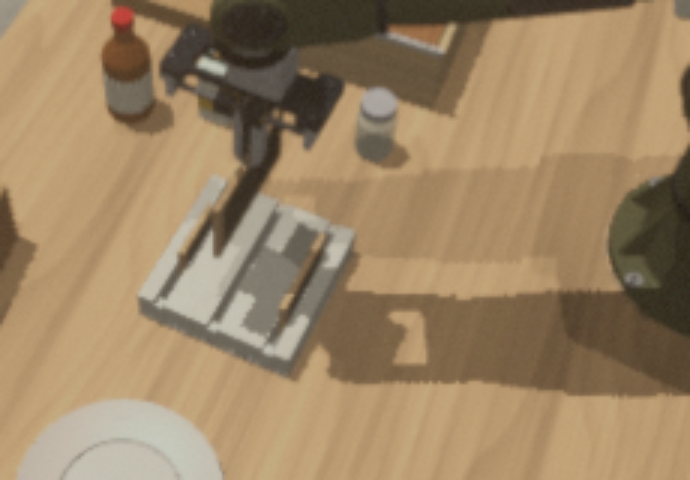

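The crop shows the long board, near (240,205), held upright and clear of the rack with the other two still in their slots. Its bottom reads z≈0.160, as expected. Next I carry it over to the pocket.

arm_command(
  commands=[
    {"tx": -0.12,"ty": 0.03,"tz": 0,"wx": 0,"wy": 0,"wz": -0.001,"gripper": -1},
    {"tx": -0.2,"ty": 0.05,"tz": 0,"wx": 0,"wy": 0,"wz": -0.001,"gripper": -1},
    {"tx": -0.22,"ty": 0.05,"tz": 0,"wx": 0,"wy": 0,"wz": -0.001,"gripper": -1},
    {"tx": -0.22,"ty": 0.05,"tz": 0,"wx": 0,"wy": 0,"wz": -0.001,"gripper": -1},
    {"tx": -0.22,"ty": 0.05,"tz": 0,"wx": 0,"wy": 0,"wz": -0.001,"gripper": -1},
  ],
)

```text
time_s: 4.42
tcp_pos: [0.5452, 0.1004, 0.2341]
tcp_rot: [-2.272, -2.169, 0.002]
ft_force: [1.1, 0.7, -1.9]
grip_width: 0.0074
grip_force: 25.0
```

arm_command(
  commands=[
    {"tx": -0.22,"ty": 0.05,"tz": 0,"wx": 0,"wy": 0,"wz": -0.001,"gripper": -1},
    {"tx": -0.22,"ty": 0.05,"tz": 0,"wx": 0,"wy": 0,"wz": -0.001,"gripper": -1},
    {"tx": -0.22,"ty": 0.05,"tz": 0,"wx": 0,"wy": 0,"wz": -0.001,"gripper": -1},
    {"tx": -0.22,"ty": 0.05,"tz": 0,"wx": 0,"wy": 0,"wz": -0.001,"gripper": -1},
    {"tx": -0.22,"ty": 0.04,"tz": 0,"wx": 0,"wy": 0,"wz": -0.001,"gripper": -1},
  ],
)

```text
time_s: 4.83
tcp_pos: [0.5746, -0.0661, 0.2341]
tcp_rot: [-2.255, -2.185, 0.002]
ft_force: [0.5, 0.1, -1.3]
grip_width: 0.0076
grip_force: 25.0
```

arm_command(
  commands=[
    {"tx": -0.22,"ty": 0.04,"tz": 0,"wx": 0,"wy": 0,"wz": -0.001,"gripper": -1},
    {"tx": -0.22,"ty": 0.04,"tz": 0,"wx": 0,"wy": 0,"wz": -0.001,"gripper": -1},
    {"tx": -0.2,"ty": 0.04,"tz": 0,"wx": 0,"wy": 0,"wz": -0.001,"gripper": -1},
    {"tx": -0.15,"ty": 0.03,"tz": 0,"wx": 0,"wy": 0,"wz": -0.001,"gripper": -1},
    {"tx": -0.05,"ty": 0.01,"tz": 0,"wx": 0,"wy": 0,"wz": -0.001,"gripper": -1},
  ],
)

```text
time_s: 5.25
tcp_pos: [0.5951, -0.194, 0.2335]
tcp_rot: [-2.24, -2.2, 0.002]
ft_force: [-0.4, 0.1, -1.4]
grip_width: 0.0074
grip_force: 25.0
```

```bash
cat > look.py <<'E'
import sys
from h import *
t=sys.argv[1]
from scipy.spatial.transform import Rotation as R
for n in("top","side","wrist"):
    c=read_camera(n);np.savez(n+t+".npz",**c);P=pts(c);x,y,z=P[...,0],P[...,1],P[...,2]
    m=(abs(x-.602)<.02)&(abs(y+.197)<.1)&(z>.13)&(z<.20)
    q=P[m];print(n,m.sum(),q.min(0).round(3) if len(q) else "",q.max(0).round(3) if len(q) else "")
    m=(x>.35)&(x<.7)&(y>-.32)&(y<-.08)&(z>.109)&(z<.119);print("case",m.sum(),cv2.minAreaRect((P[m][:,:2]*1000).astype(np.float32)) if m.sum()>4 else "")
cv2.imwrite(f"pics/w{t}.png",c["color"])
E
python3 look.py 3; python3 plan.py .602 -.1985 .087 89.2 5
```

```text
top 19 [ 0.588 -0.26   0.153] [ 0.597 -0.115  0.199]
case 470 ((545.8631591796875, -206.10748291015625), (326.7085876464844, 162.71681213378906), 46.94637680053711)
side 125 [ 0.587 -0.272  0.146] [ 0.599 -0.106  0.199]
case 982 ((532.8832397460938, -192.5446319580078), (207.35702514648438, 287.6076965332031), 89.02552032470703)
wrist 0  
case 24997 ((535.2361450195312, -195.87518310546875), (197.2013702392578, 286.38677978515625), 89.10913848876953)
t 5.4 pos [ 0.5953 -0.1907  0.2342] yaw 89.07 d [ 0.0067 -0.0078 -0.1472] turn deg [-0.08 -0.05 -0.13] F [-0.1 -0.5 -2.3] grip 0.0076 25.0
per row mm 29.51920782605702 deg 0.03256039662563865
0 t [-0.01   0.009  0.196] w [-0.0001 -0.0001 -0.0001]
1 t [-0.01   0.009  0.196] w [-0.0001 -0.0001 -0.0001]
2 t [-0.01   0.009  0.196] w [-0.0001 -0.0001 -0.0001]
3 t [-0.01   0.009  0.196] w [-0.0001 -0.0001 -0.0001]
4 t [-0.01   0.009  0.196] w [-0.0001 -0.0001 -0.0001]
```

View pics/w3.png

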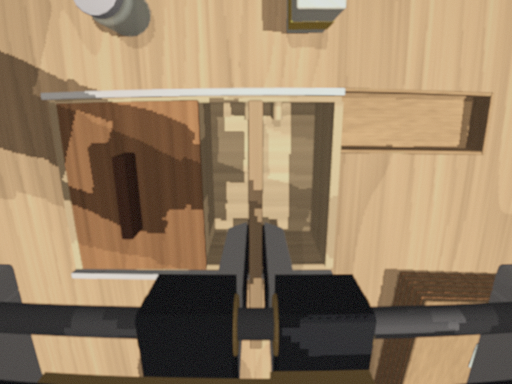

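The wrist view shows the held board along column ~257 and the +y posts near (228,108) and (278,110). The groove lies slightly +x of the board. I'll measure the posts from here.

Run:
```python
from h import *
for n in("wrist3","top"):
    c=dict(np.load(n+".npz"));P=pts(c);x,y,z=P[...,0],P[...,1],P[...,2]
    m=(z>.06)&(z<.1)&(x>.57)&(x<.635)&(y>-.29)&(y<-.1)
    k,l=cv2.connectedComponents(m.astype(np.uint8))
    for i in range(1,k):
        q=P[l==i]
        if len(q)>4:print(n,len(q),q.min(0).round(3),q.max(0).round(3),np.median(q,0).round(4))
    # inner pocket x extents on floor
    m=(z<.02)&(x>.5)&(x<.7)&(abs(y+.197)<.03);print("floor x",np.percentile(x[m],[1,99]).round(4), m.sum())
    m=(abs(z-.112)<.006)&(x>.64)&(x<.7)&(abs(y+.197)<.07);print("end wall x",np.percentile(x[m],[2,50,98]).round(4),m.sum())
    for lo,hi in((-.12,-.085),(-.31,-.27)):
        m=(abs(z-.114)<.006)&(x>.6)&(x<.67)&(y>lo)&(y<hi);print("rail y",np.percentile(y[m],[2,50,98]).round(4) if m.any() else "",m.sum())
```

```text
wrist3 210 [ 0.605 -0.128  0.073] [ 0.635 -0.11   0.096] [ 0.6198 -0.1181  0.0788]
wrist3 54 [ 0.586 -0.128  0.076] [ 0.589 -0.11   0.08 ] [ 0.5873 -0.1191  0.0781]
wrist3 17 [ 0.634 -0.284  0.063] [ 0.635 -0.282  0.098] [ 0.6343 -0.2833  0.0779]
floor x [0.5395 0.6707] 3914
end wall x [0.6691 0.6732 0.6781] 1267
rail y [-0.1048 -0.1018 -0.0988] 539
rail y [-0.2895 -0.2885 -0.2712] 119
top 13 [ 0.589 -0.101  0.067] [ 0.633 -0.1    0.082] [ 0.6106 -0.1008  0.0753]
top 75 [ 0.571 -0.286  0.06 ] [ 0.634 -0.266  0.095] [ 0.603  -0.2821  0.0806]
top 14 [ 0.612 -0.128  0.062] [ 0.621 -0.117  0.089] [ 0.6163 -0.1228  0.0782]
top 17 [ 0.582 -0.129  0.06 ] [ 0.593 -0.114  0.087] [ 0.5862 -0.121   0.0763]
floor x [0.5571 0.6691] 541
end wall x [0.6663 0.6715 0.6764] 116
rail y [-0.1163 -0.1053 -0.1017] 45
rail y [-0.2966 -0.2912 -0.2761] 53
```

arm_command(
  commands=[
    {"tx": -0.023,"ty": 0.028,"tz": 0,"wx": 0,"wy": 0,"wz": 0,"gripper": -1},
    {"tx": -0.023,"ty": 0.028,"tz": 0.05,"wx": 0,"wy": 0,"wz": 0,"gripper": -1},
    {"tx": 0,"ty": 0,"tz": 0.11,"wx": 0,"wy": 0,"wz": 0,"gripper": -1},
    {"tx": 0,"ty": 0,"tz": 0.1,"wx": 0,"wy": 0,"wz": 0,"gripper": -1},
    {"tx": 0,"ty": 0,"tz": 0.05,"wx": 0,"wy": 0,"wz": 0,"gripper": -1},
  ],
)

```text
time_s: 5.82
tcp_pos: [0.6036, -0.1972, 0.1862]
tcp_rot: [-2.236, -2.203, 0.002]
ft_force: [0.1, -0.6, -1.7]
grip_width: 0.0072
grip_force: 25.0
```

```bash
python3 plan.py .6035 -.1975 .087 89.1 10; python3 look.py 4
python3 - <<'E'
from h import *
c=dict(np.load("side4.npz"));cv2.imwrite("pics/s4.png",cv2.resize(c["color"][120:230,200:360],None,fx=4.5,fy=4.5,interpolation=cv2.INTER_CUBIC))
E
```

```text
t 5.82 pos [ 0.6036 -0.1972  0.1862] yaw 89.16 d [-0.0001 -0.0003 -0.0992] turn deg [-0.14 -0.06  0.06] F [ 0.1 -0.6 -1.7] grip 0.0072 25.0
per row mm 9.921699505395333 deg 0.01638391200316388
0 t [-0.     0.     0.066] w [-0.0001 -0.      0.    ]
1 t [-0.     0.     0.066] w [-0.0001 -0.      0.    ]
2 t [-0.     0.     0.066] w [-0.0001 -0.      0.    ]
3 t [-0.     0.     0.066] w [-0.0001 -0.      0.    ]
4 t [-0.     0.     0.066] w [-0.0001 -0.      0.    ]
5 t [-0.    -0.     0.066] w [-0.0001 -0.      0.    ]
6 t [-0.    -0.     0.066] w [-0.0001 -0.      0.    ]
7 t [-0.    -0.     0.066] w [-0.0001 -0.      0.    ]
8 t [-0.    -0.     0.066] w [-0.0001 -0.      0.    ]
9 t [-0.    -0.     0.066] w [-0.0001 -0.      0.    ]
top 47 [ 0.597 -0.261  0.133] [ 0.607 -0.118  0.2  ]
case 508 ((533.218994140625, -198.5729217529297), (195.0480194091797, 283.9844970703125), 89.6003189086914)
side 194 [ 0.593 -0.276  0.13 ] [ 0.616 -0.11   0.2  ]
case 966 ((535.1060180664062, -192.64813232421875), (284.4833984375, 204.97274780273438), 0.07595311850309372)
wrist 3176 [ 0.59  -0.276  0.184] [ 0.619 -0.116  0.2  ]
case 32217 ((535.539306640625, -195.54940795898438), (196.95680236816406, 287.0000305175781), 89.30027770996094)
```

View pics/s4.png

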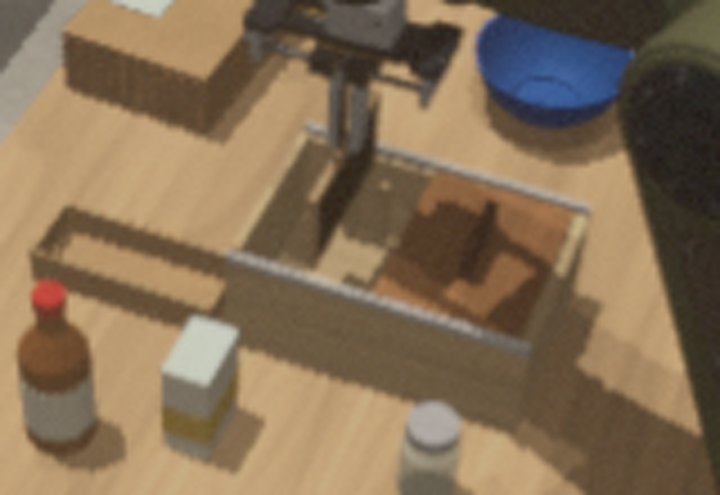

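The crop shows the board hanging over the pocket at about (345,200). The wrist data puts its middle at y=-0.196 against -0.1965 for the pocket. I'll lower it slowly.

arm_command(
  commands=[
    {"tx": 0,"ty": 0,"tz": 0.06,"wx": 0,"wy": 0,"wz": 0,"gripper": -1},
    {"tx": 0,"ty": 0,"tz": 0.08,"wx": 0,"wy": 0,"wz": 0,"gripper": -1},
    {"tx": 0,"ty": 0,"tz": 0.08,"wx": 0,"wy": 0,"wz": 0,"gripper": -1},
    {"tx": 0,"ty": 0,"tz": 0.08,"wx": 0,"wy": 0,"wz": 0,"gripper": -1},
    {"tx": 0,"ty": 0,"tz": 0.06,"wx": 0,"wy": 0,"wz": 0,"gripper": -1},
  ],
)

```text
time_s: 6.38
tcp_pos: [0.6034, -0.198, 0.1327]
tcp_rot: [-2.238, -2.203, 0.001]
ft_force: [-0.2, 0.2, -1.8]
grip_width: 0.0078
grip_force: 25.0
```

arm_command(
  commands=[
    {"tx": 0,"ty": 0,"tz": 0.06,"wx": 0,"wy": 0,"wz": 0,"gripper": -1},
    {"tx": 0,"ty": 0,"tz": 0.06,"wx": 0,"wy": 0,"wz": 0,"gripper": -1},
    {"tx": 0,"ty": 0,"tz": 0.06,"wx": 0,"wy": 0,"wz": 0,"gripper": -1},
    {"tx": 0,"ty": 0,"tz": 0.05,"wx": 0,"wy": 0,"wz": 0,"gripper": -1},
    {"tx": 0,"ty": 0,"tz": 0,"wx": 0,"wy": 0,"wz": 0,"gripper": -1},
  ],
)

```text
time_s: 6.8
tcp_pos: [0.6033, -0.1979, 0.0983]
tcp_rot: [-2.237, -2.202, 0.002]
ft_force: [-0.4, -0.8, -1.0]
grip_width: 0.0075
grip_force: 25.0
```

arm_command(
  commands=[
    {"tx": 0,"ty": 0,"tz": 0.02,"wx": 0,"wy": 0,"wz": 0,"gripper": -1},
    {"tx": 0,"ty": 0,"tz": 0.02,"wx": 0,"wy": 0,"wz": 0,"gripper": -1},
    {"tx": 0,"ty": 0,"tz": 0.02,"wx": 0,"wy": 0,"wz": 0,"gripper": -1},
    {"tx": 0,"ty": 0,"tz": 0.01,"wx": 0,"wy": 0,"wz": 0,"gripper": -1},
    {"tx": 0,"ty": 0,"tz": 0.005,"wx": 0,"wy": 0,"wz": 0,"gripper": -1},
  ],
)

```text
time_s: 7.22
tcp_pos: [0.6039, -0.1981, 0.0888]
tcp_rot: [-2.239, -2.204, 0.0]
ft_force: [0.4, 0.5, -1.7]
grip_width: 0.0074
grip_force: 25.0
```

arm_command(
  commands=[
    {"tx": 0,"ty": 0,"tz": 0.007,"wx": 0,"wy": 0,"wz": 0,"gripper": -1},
    {"tx": 0,"ty": 0,"tz": 0.007,"wx": 0,"wy": 0,"wz": 0,"gripper": -1},
    {"tx": 0,"ty": 0,"tz": 0.005,"wx": 0,"wy": 0,"wz": 0,"gripper": -1},
    {"tx": 0,"ty": 0,"tz": 0,"wx": 0,"wy": 0,"wz": 0,"gripper": -1},
    {"tx": 0,"ty": 0,"tz": 0,"wx": 0,"wy": 0,"wz": 0,"gripper": -1},
  ],
)

```text
time_s: 7.63
tcp_pos: [0.6047, -0.1982, 0.0876]
tcp_rot: [2.237, 2.203, 0.002]
ft_force: [-0.9, 1.0, 7.7]
grip_width: 0.0076
grip_force: 25.1
```

Floor contact: +7.7 N at the height I expected. I release and rise.

arm_command(
  commands=[
    {"tx": 0,"ty": 0,"tz": 0,"wx": 0,"wy": 0,"wz": 0,"gripper": -0.4},
    {"tx": 0,"ty": 0,"tz": 0,"wx": 0,"wy": 0,"wz": 0,"gripper": -0.4},
    {"tx": 0,"ty": 0,"tz": 0,"wx": 0,"wy": 0,"wz": 0,"gripper": -0.4},
    {"tx": 0,"ty": 0,"tz": 0,"wx": 0,"wy": 0,"wz": 0,"gripper": -0.4},
    {"tx": 0,"ty": 0,"tz": 0,"wx": 0,"wy": 0,"wz": 0,"gripper": -0.4},
  ],
)

```text
time_s: 8.05
tcp_pos: [0.6038, -0.1981, 0.086]
tcp_rot: [-2.239, -2.204, 0.0]
ft_force: [-0.1, 0.5, -0.2]
grip_width: 0.0285
grip_force: 0.0
```

arm_command(
  commands=[
    {"tx": 0,"ty": 0,"tz": -0.05,"wx": 0,"wy": 0,"wz": 0,"gripper": -0.4},
    {"tx": 0,"ty": 0,"tz": -0.1,"wx": 0,"wy": 0,"wz": 0,"gripper": -0.4},
    {"tx": 0,"ty": 0,"tz": -0.2,"wx": 0,"wy": 0,"wz": 0,"gripper": -0.4},
    {"tx": 0,"ty": 0,"tz": -0.25,"wx": 0,"wy": 0,"wz": 0,"gripper": -0.4},
    {"tx": 0,"ty": 0,"tz": -0.2,"wx": 0,"wy": 0,"wz": 0,"gripper": -0.4},
  ],
)

```text
time_s: 8.47
tcp_pos: [0.6039, -0.1981, 0.2092]
tcp_rot: [2.238, 2.203, 0.001]
ft_force: [-0.1, -0.1, 0.3]
grip_width: 0.0281
grip_force: 0.0
```

```bash
python3 - <<'E'
from h import *
for n in("wrist","side"):
    c=read_camera(n);P=pts(c);x,y,z=P[...,0],P[...,1],P[...,2]
    m=(z>.085)&(z<.103)&(x>.57)&(x<.64)&(y>-.278)&(y<-.11);q=P[m]
    print(n,"board",cv2.minAreaRect((q[:,:2]*1000).astype(np.float32)),np.percentile(q[:,2],[50,95]).round(4))
    m=(z>.128)&(z<.155)&(x>.42)&(x<.52)&(abs(y+.197)<.08);print("handle",cv2.minAreaRect((P[m][:,:2]*1000).astype(np.float32)),np.median(z[m]),m.sum())
    if n=="wrist":cv2.imwrite("pics/w5.png",c["color"])
E
python3 plan.py .535 -.1965 .2 89.1 5
```

```text
wrist board ((605.1642456054688, -193.19020080566406), (16.402545928955078, 166.4034423828125), 2.2275922298431396) [0.0975 0.0987]
handle ((473.48150634765625, -194.27175903320312), (78.91844177246094, 12.89979362487793), 89.47400665283203) 0.1408338875199388 1820
side board ((588.876953125, -197.23602294921875), (38.59857940673828, 160.45252990722656), 2.2457120418548584) [0.095 0.1  ]
handle ((470.2941589355469, -190.29098510742188), (78.51512908935547, 11.9074125289917), 87.91816711425781) 0.13940749224952476 55
t 8.57 pos [ 0.6055 -0.1987  0.2126] yaw 89.11 d [-0.0705  0.0022 -0.0126] turn deg [0.49 0.18 0.01] F [-0.5  0.1 -0. ] grip 0.0283 0.0
per row mm 14.33703642537724 deg 0.10508018662423828
0 t [ 0.002 -0.094  0.016] w [0.0005 0.0002 0.    ]
1 t [ 0.002 -0.094  0.016] w [0.0005 0.0002 0.    ]
2 t [ 0.002 -0.094  0.016] w [0.0005 0.0002 0.    ]
3 t [ 0.001 -0.094  0.016] w [0.0005 0.0002 0.    ]
4 t [ 0.001 -0.094  0.017] w [0.0005 0.0002 0.    ]
```

View pics/w5.png

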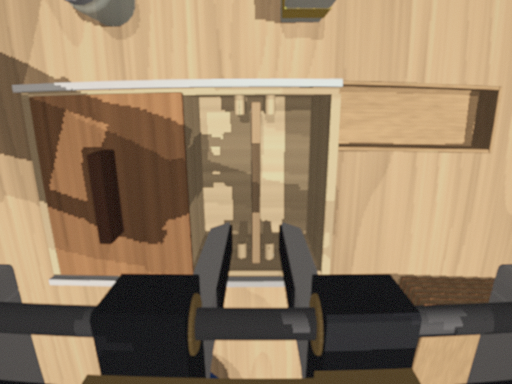

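The wrist view shows the board standing between all four posts (column ~256), with its top at z≈0.098. Now I grip the cover handle, which averages out near (0.472, -0.195).

arm_command(
  commands=[
    {"tx": 0.005,"ty": -0.14,"tz": 0,"wx": 0,"wy": 0,"wz": 0,"gripper": -0.1},
    {"tx": 0.005,"ty": -0.22,"tz": 0,"wx": 0,"wy": 0,"wz": 0,"gripper": -0.1},
    {"tx": 0.005,"ty": -0.25,"tz": 0,"wx": 0,"wy": 0,"wz": 0,"gripper": -0.1},
    {"tx": 0.005,"ty": -0.2,"tz": 0,"wx": 0,"wy": 0,"wz": 0,"gripper": -0.1},
    {"tx": 0.005,"ty": -0.08,"tz": 0,"wx": 0,"wy": 0,"wz": 0,"gripper": -0.1},
  ],
)

```text
time_s: 8.98
tcp_pos: [0.4675, -0.1919, 0.206]
tcp_rot: [-2.239, -2.203, 0.001]
ft_force: [0.2, -0.0, 1.0]
grip_width: 0.042
grip_force: 0.0
```

```bash
python3 plan.py .4725 -.195 .144 89.1 5
```

```text
t 8.98 pos [ 0.4675 -0.1919  0.206 ] yaw 89.07 d [ 0.005  -0.0031 -0.062 ] turn deg [-0.05 -0.01 -0.03] F [ 0.2 -0.   1. ] grip 0.042 0.0
per row mm 12.45036184203755 deg 0.01141459329112374
0 t [-0.004  0.007  0.083] w [-0.0001 -0.     -0.    ]
1 t [-0.004  0.007  0.083] w [-0.0001 -0.     -0.    ]
2 t [-0.004  0.007  0.083] w [-0.0001 -0.     -0.    ]
3 t [-0.004  0.007  0.083] w [-0.0001 -0.     -0.    ]
4 t [-0.004  0.007  0.083] w [-0.0001 -0.     -0.    ]
```

arm_command(
  commands=[
    {"tx": -0.004,"ty": 0.012,"tz": 0.1,"wx": 0,"wy": 0,"wz": 0,"gripper": -0.1},
    {"tx": -0.004,"ty": 0.012,"tz": 0.12,"wx": 0,"wy": 0,"wz": 0,"gripper": -0.1},
    {"tx": -0.004,"ty": 0.008,"tz": 0.1,"wx": 0,"wy": 0,"wz": 0,"gripper": -0.1},
    {"tx": -0.004,"ty": 0,"tz": 0.06,"wx": 0,"wy": 0,"wz": 0,"gripper": -0.1},
    {"tx": 0,"ty": 0,"tz": 0,"wx": 0,"wy": 0,"wz": 0,"gripper": -0.1},
  ],
)

```text
time_s: 9.4
tcp_pos: [0.4744, -0.1944, 0.1473]
tcp_rot: [-2.237, -2.202, 0.002]
ft_force: [0.3, 0.6, -0.2]
grip_width: 0.0423
grip_force: 0.0
```

arm_command(
  commands=[
    {"tx": 0,"ty": 0,"tz": 0.01,"wx": 0,"wy": 0,"wz": 0,"gripper": -1},
    {"tx": 0,"ty": 0,"tz": 0,"wx": 0,"wy": 0,"wz": 0,"gripper": -1},
    {"tx": 0,"ty": 0,"tz": 0,"wx": 0,"wy": 0,"wz": 0,"gripper": -1},
    {"tx": 0,"ty": 0,"tz": 0,"wx": 0,"wy": 0,"wz": 0,"gripper": -1},
    {"tx": 0,"ty": 0,"tz": 0,"wx": 0,"wy": 0,"wz": 0,"gripper": -1},
  ],
  squeeze=15,
)

```text
time_s: 9.82
tcp_pos: [0.4754, -0.1948, 0.1482]
tcp_rot: [2.238, 2.204, 0.0]
ft_force: [-0.8, -0.2, 0.0]
grip_width: 0.0125
grip_force: 0.0
```

```bash
python3 plan.py .601 -.197 .1455 89.1 10
```

```text
t 9.82 pos [ 0.4754 -0.1948  0.1482] yaw 89.11 d [ 0.1256 -0.0022 -0.0027] turn deg [0.04 0.02 0.01] F [-0.8 -0.2  0. ] grip 0.0125 0.0
per row mm 12.561304344391552 deg 0.00477528201133262
0 t [-0.     0.084  0.002] w [0. 0. 0.]
1 t [-0.     0.084  0.002] w [0. 0. 0.]
2 t [-0.     0.084  0.002] w [0. 0. 0.]
3 t [-0.     0.084  0.002] w [0. 0. 0.]
4 t [-0.     0.084  0.002] w [0. 0. 0.]
5 t [-0.     0.084  0.002] w [0. 0. 0.]
6 t [-0.     0.084  0.002] w [0. 0. 0.]
7 t [-0.     0.084  0.002] w [0. 0. 0.]
8 t [-0.     0.084  0.002] w [0. 0. 0.]
9 t [-0.     0.084  0.002] w [0. 0. 0.]
```

arm_command(
  commands=[
    {"tx": 0,"ty": 0,"tz": 0,"wx": 0,"wy": 0,"wz": 0,"gripper": -1},
    {"tx": 0,"ty": 0.04,"tz": 0,"wx": 0,"wy": 0,"wz": 0,"gripper": -1},
    {"tx": 0,"ty": 0.1,"tz": 0,"wx": 0,"wy": 0,"wz": 0,"gripper": -1},
    {"tx": 0,"ty": 0.12,"tz": 0,"wx": 0,"wy": 0,"wz": 0,"gripper": -1},
    {"tx": 0,"ty": 0.12,"tz": 0,"wx": 0,"wy": 0,"wz": 0,"gripper": -1},
  ],
)

```text
time_s: 10.23
tcp_pos: [0.5333, -0.1957, 0.1479]
tcp_rot: [2.239, 2.203, 0.0]
ft_force: [0.2, 0.2, -0.0]
grip_width: 0.0004
grip_force: 0.0
```

arm_command(
  commands=[
    {"tx": 0,"ty": 0.12,"tz": 0,"wx": 0,"wy": 0,"wz": 0,"gripper": -1},
    {"tx": 0,"ty": 0.1,"tz": 0,"wx": 0,"wy": 0,"wz": 0,"gripper": -1},
    {"tx": 0,"ty": 0.08,"tz": 0,"wx": 0,"wy": 0,"wz": 0,"gripper": -1},
    {"tx": 0,"ty": 0.06,"tz": 0,"wx": 0,"wy": 0,"wz": 0,"gripper": -1},
    {"tx": 0,"ty": 0.04,"tz": 0,"wx": 0,"wy": 0,"wz": 0,"gripper": -1},
  ],
)

```text
time_s: 10.65
tcp_pos: [0.5932, -0.1964, 0.1473]
tcp_rot: [-2.238, -2.204, 0.0]
ft_force: [0.3, -0.1, -0.3]
grip_width: 0.0003
grip_force: 0.0
```

The fingers closed on nothing (width 0), so I look before doing anything else.

Run:
```python
from h import *
for n in("wrist","side","top"):
    c=read_camera(n);P=pts(c);x,y,z=P[...,0],P[...,1],P[...,2]
    m=(z>.128)&(z<.146)&(x>.42)&(x<.64)&(abs(y+.197)<.06)
    k,l=cv2.connectedComponents(m.astype(np.uint8))
    for i in range(1,k):
        if (l==i).sum()>10: print(n,"handle?",cv2.minAreaRect((P[l==i][:,:2]*1000).astype(np.float32)),np.median(z[l==i]).round(4),(l==i).sum())
    hsv=cv2.cvtColor(c["color"],cv2.COLOR_BGR2HSV)
    if n=="wrist":w=c["color"]
    if n=="side":s=c["color"][100:250,180:380]
cv2.imwrite("pics/c6.png",np.hstack([cv2.resize(w,(400,300)),cv2.resize(s,(400,300))]))
```

```text
wrist handle? ((473.32763671875, -194.2407684326172), (80.37659454345703, 13.542613983154297), 89.4067153930664) 0.1408 3048
side handle? ((470.19952392578125, -191.2666473388672), (80.31639862060547, 11.617940902709961), 88.77310943603516) 0.1389 57
```

View pics/c6.png

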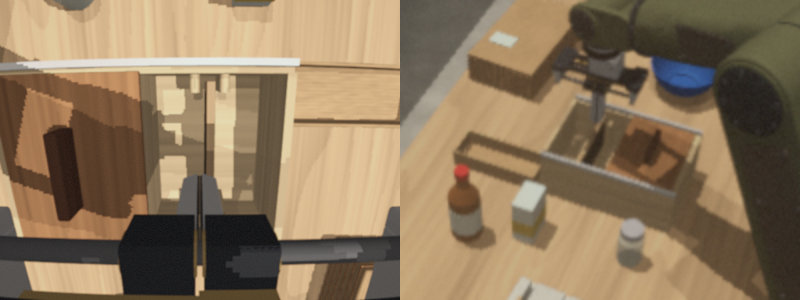

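The handle did not move. It's still at about (0.473, -0.194) with its top at z≈0.141, and the board is still in the groove (left panel, column ~208). I check the true fingertip height.

Run:
```python
from h import *
s=arm.observe();print(s["tcp_pos"].round(4))
for n in("side","wrist","top"):
    c=read_camera(n);P=pts(c);x,y,z=P[...,0],P[...,1],P[...,2]
    t=s["tcp_pos"]
    for zz in np.arange(.10,.2,.008):
        m=(abs(x-t[0])<.025)&(abs(y-t[1])<.03)&(z>zz)&(z<zz+.008)
        if m.sum(): print(n,round(zz,3),m.sum(),P[m][:,:2].min(0).round(3),P[m][:,:2].max(0).round(3))
```

```text
[ 0.5923 -0.1965  0.1474]
side 0.1 6 [ 0.596 -0.214] [ 0.604 -0.17 ]
side 0.148 2 [ 0.583 -0.191] [ 0.595 -0.186]
side 0.156 8 [ 0.58  -0.191] [ 0.598 -0.182]
side 0.164 11 [ 0.579 -0.199] [ 0.599 -0.183]
side 0.172 10 [ 0.578 -0.195] [ 0.601 -0.18 ]
side 0.18 7 [ 0.579 -0.197] [ 0.594 -0.181]
side 0.188 14 [ 0.578 -0.193] [ 0.601 -0.182]
side 0.196 10 [ 0.577 -0.198] [ 0.601 -0.183]
wrist 0.148 39 [ 0.587 -0.188] [ 0.6   -0.186]
wrist 0.156 198 [ 0.581 -0.188] [ 0.605 -0.186]
wrist 0.164 252 [ 0.581 -0.189] [ 0.605 -0.186]
wrist 0.172 284 [ 0.581 -0.189] [ 0.605 -0.186]
wrist 0.18 332 [ 0.581 -0.188] [ 0.605 -0.186]
wrist 0.188 393 [ 0.58  -0.189] [ 0.605 -0.186]
wrist 0.196 512 [ 0.58  -0.204] [ 0.605 -0.186]
```

The fingertips actually sit at about z = TCP z (seen at 0.148–0.150), not 25 mm below it. So the fingers closed just above the handle. I go back and grip about 25 mm lower, with TCP z≈0.122.

arm_command(
  commands=[
    {"tx": 0,"ty": -0.05,"tz": -0.1,"wx": 0,"wy": 0,"wz": 0,"gripper": -0.1},
    {"tx": 0,"ty": -0.2,"tz": -0.1,"wx": 0,"wy": 0,"wz": 0,"gripper": -0.1},
    {"tx": 0.005,"ty": -0.25,"tz": 0,"wx": 0,"wy": 0,"wz": 0,"gripper": -0.1},
    {"tx": 0.005,"ty": -0.2,"tz": 0,"wx": 0,"wy": 0,"wz": 0,"gripper": -0.1},
    {"tx": 0.005,"ty": -0.08,"tz": 0,"wx": 0,"wy": 0,"wz": 0,"gripper": -0.1},
  ],
)

```text
time_s: 11.37
tcp_pos: [0.4722, -0.1923, 0.1781]
tcp_rot: [2.24, 2.203, -0.0]
ft_force: [0.3, -0.5, 0.5]
grip_width: 0.0304
grip_force: 0.0
```

```bash
python3 plan.py .4725 -.1945 .123 89.1 5
```

```text
t 11.37 pos [ 0.4722 -0.1923  0.1781] yaw 89.05 d [ 0.0003 -0.0022 -0.0551] turn deg [ 0.01  0.01 -0.05] F [ 0.3 -0.5  0.5] grip 0.0304 0.0
per row mm 11.032127230564733 deg 0.009595371390182005
0 t [-0.003  0.     0.073] w [ 0.      0.     -0.0001]
1 t [-0.003  0.     0.073] w [ 0.      0.     -0.0001]
2 t [-0.003  0.     0.073] w [ 0.      0.     -0.0001]
3 t [-0.003  0.     0.073] w [ 0.      0.     -0.0001]
4 t [-0.003  0.     0.073] w [ 0.      0.     -0.0001]
```

arm_command(
  commands=[
    {"tx": -0.003,"ty": 0,"tz": 0.03,"wx": 0,"wy": 0,"wz": 0,"gripper": -0.1},
    {"tx": -0.003,"ty": 0,"tz": 0.11,"wx": 0,"wy": 0,"wz": 0,"gripper": -0.1},
    {"tx": -0.003,"ty": 0,"tz": 0.11,"wx": 0,"wy": 0,"wz": 0,"gripper": -0.1},
    {"tx": -0.003,"ty": 0,"tz": 0.08,"wx": 0,"wy": 0,"wz": 0,"gripper": -0.1},
    {"tx": 0,"ty": 0,"tz": 0.02,"wx": 0,"wy": 0,"wz": 0,"gripper": -0.1},
  ],
)

```text
time_s: 11.78
tcp_pos: [0.475, -0.1941, 0.1231]
tcp_rot: [-2.237, -2.202, 0.001]
ft_force: [0.2, -1.0, -0.2]
grip_width: 0.0423
grip_force: 0.0
```

arm_command(
  commands=[
    {"tx": 0,"ty": 0,"tz": 0,"wx": 0,"wy": 0,"wz": 0,"gripper": -1},
    {"tx": 0,"ty": 0,"tz": 0,"wx": 0,"wy": 0,"wz": 0,"gripper": -1},
    {"tx": 0,"ty": 0,"tz": 0,"wx": 0,"wy": 0,"wz": 0,"gripper": -1},
    {"tx": 0,"ty": 0,"tz": 0,"wx": 0,"wy": 0,"wz": 0,"gripper": -1},
    {"tx": 0,"ty": 0,"tz": 0,"wx": 0,"wy": 0,"wz": 0,"gripper": -1},
  ],
)

```text
time_s: 12.2
tcp_pos: [0.4754, -0.1944, 0.1257]
tcp_rot: [2.238, 2.204, 0.0]
ft_force: [-2.0, -0.0, 1.7]
grip_width: 0.0125
grip_force: 1.0
```

arm_command(
  commands=[
    {"tx": 0,"ty": 0,"tz": 0,"wx": 0,"wy": 0,"wz": 0,"gripper": -1},
    {"tx": 0,"ty": 0,"tz": 0,"wx": 0,"wy": 0,"wz": 0,"gripper": -1},
    {"tx": 0,"ty": 0.02,"tz": 0,"wx": 0,"wy": 0,"wz": 0,"gripper": -1},
    {"tx": 0,"ty": 0.04,"tz": 0,"wx": 0,"wy": 0,"wz": 0,"gripper": -1},
    {"tx": 0,"ty": 0.04,"tz": 0,"wx": 0,"wy": 0,"wz": 0,"gripper": -1},
  ],
)

```text
time_s: 12.62
tcp_pos: [0.4906, -0.1946, 0.1257]
tcp_rot: [2.239, 2.203, 0.0]
ft_force: [-2.2, 1.1, 5.8]
grip_width: 0.0119
grip_force: 15.0
```

Gripped (width 11.9 mm, 15 N), and the drag force shows. I slide it shut.

arm_command(
  commands=[
    {"tx": 0,"ty": 0.08,"tz": 0,"wx": 0,"wy": 0,"wz": 0,"gripper": -1},
    {"tx": 0,"ty": 0.12,"tz": 0,"wx": 0,"wy": 0,"wz": 0,"gripper": -1},
    {"tx": 0,"ty": 0.14,"tz": 0,"wx": 0,"wy": 0,"wz": 0,"gripper": -1},
    {"tx": 0,"ty": 0.14,"tz": 0,"wx": 0,"wy": 0,"wz": 0,"gripper": -1},
    {"tx": -0.003,"ty": 0.1,"tz": 0,"wx": 0,"wy": 0,"wz": 0,"gripper": -1},
  ],
)

```text
time_s: 13.03
tcp_pos: [0.5788, -0.1957, 0.1256]
tcp_rot: [-2.238, -2.204, -0.002]
ft_force: [-2.0, 6.7, 10.1]
grip_width: 0.0119
grip_force: 15.0
```

arm_command(
  commands=[
    {"tx": 0,"ty": 0.05,"tz": 0,"wx": 0,"wy": 0,"wz": 0,"gripper": -1},
    {"tx": 0,"ty": 0.03,"tz": 0,"wx": 0,"wy": 0,"wz": 0,"gripper": -1},
    {"tx": 0,"ty": 0.02,"tz": 0,"wx": 0,"wy": 0,"wz": 0,"gripper": -1},
    {"tx": 0,"ty": 0.015,"tz": 0,"wx": 0,"wy": 0,"wz": 0,"gripper": -1},
    {"tx": 0,"ty": 0.01,"tz": 0,"wx": 0,"wy": 0,"wz": 0,"gripper": -1},
  ],
)

```text
time_s: 13.45
tcp_pos: [0.5966, -0.1959, 0.1257]
tcp_rot: [-2.238, -2.204, -0.002]
ft_force: [-1.6, 5.2, 7.5]
grip_width: 0.0119
grip_force: 15.0
```

arm_command(
  commands=[
    {"tx": 0.005,"ty": 0.01,"tz": 0,"wx": 0,"wy": 0,"wz": 0,"gripper": -1},
    {"tx": 0,"ty": 0.01,"tz": 0,"wx": 0,"wy": 0,"wz": 0,"gripper": -1},
    {"tx": 0,"ty": 0.01,"tz": 0,"wx": 0,"wy": 0,"wz": 0,"gripper": -1},
    {"tx": 0,"ty": 0.01,"tz": 0,"wx": 0,"wy": 0,"wz": 0,"gripper": -1},
    {"tx": 0,"ty": 0,"tz": 0,"wx": 0,"wy": 0,"wz": 0,"gripper": -1},
  ],
)

```text
time_s: 13.87
tcp_pos: [0.6006, -0.1959, 0.1256]
tcp_rot: [-2.236, -2.202, 0.004]
ft_force: [-16.2, 2.4, 13.4]
grip_width: 0.0118
grip_force: 15.0
```

The -16 N in x is the end stop. I release, rise and check.

arm_command(
  commands=[
    {"tx": 0,"ty": 0,"tz": 0,"wx": 0,"wy": 0,"wz": 0,"gripper": -0.1},
    {"tx": 0,"ty": 0,"tz": 0,"wx": 0,"wy": 0,"wz": 0,"gripper": -0.1},
    {"tx": 0,"ty": 0,"tz": 0,"wx": 0,"wy": 0,"wz": 0,"gripper": -0.1},
    {"tx": 0,"ty": 0,"tz": 0,"wx": 0,"wy": 0,"wz": 0,"gripper": -0.1},
    {"tx": 0,"ty": 0,"tz": 0,"wx": 0,"wy": 0,"wz": 0,"gripper": -0.1},
  ],
)

```text
time_s: 14.28
tcp_pos: [0.6021, -0.1959, 0.125]
tcp_rot: [-2.239, -2.204, -0.0]
ft_force: [-0.7, 0.0, -0.3]
grip_width: 0.0409
grip_force: 0.0
```

arm_command(
  commands=[
    {"tx": 0,"ty": 0,"tz": -0.06,"wx": 0,"wy": 0,"wz": 0,"gripper": -0.1},
    {"tx": 0,"ty": 0,"tz": -0.15,"wx": 0,"wy": 0,"wz": 0,"gripper": -0.1},
    {"tx": 0,"ty": 0,"tz": -0.2,"wx": 0,"wy": 0,"wz": 0,"gripper": -0.1},
    {"tx": 0,"ty": 0,"tz": -0.2,"wx": 0,"wy": 0,"wz": 0,"gripper": -0.1},
    {"tx": 0,"ty": 0,"tz": -0.1,"wx": 0,"wy": 0,"wz": 0,"gripper": -0.1},
  ],
)

```text
time_s: 14.7
tcp_pos: [0.6027, -0.1962, 0.2364]
tcp_rot: [2.235, 2.201, 0.003]
ft_force: [0.3, -0.0, 2.0]
grip_width: 0.0423
grip_force: 0.0
```

Run:
```python
from h import *
s=arm.observe();print(s["tcp_pos"].round(4),s["ft_force"].round(1),s["qd"].round(3))
for n in("wrist","side"):
    c=read_camera(n);P=pts(c);x,y,z=P[...,0],P[...,1],P[...,2]
    m=(z>.128)&(z<.147)&(x>.42)&(x<.64)&(abs(y+.197)<.06)
    print(n,"handle",cv2.minAreaRect((P[m][:,:2]*1000).astype(np.float32)),m.sum())
    m=(z>.107)&(z<.119)&(x>.35)&(x<.7)&(abs(y+.197)<.12);print("case",cv2.minAreaRect((P[m][:,:2]*1000).astype(np.float32)))
    m=(z<.1)&(x>.42)&(x<.66)&(abs(y+.197)<.05);print("open px",m.sum())
    if n=="wrist":cv2.imwrite("pics/w7.png",c["color"])
```

```text
[ 0.6027 -0.1962  0.2364] [ 0.3 -0.   2. ] [-0.    -0.076 -0.236 -0.     0.322 -0.001]
wrist handle ((601.3619384765625, -195.7809600830078), (78.97926330566406, 11.893980026245117), 89.18228149414062) 1147
case ((534.79052734375, -195.86038208007812), (197.1595458984375, 287.47119140625), 89.20730590820312)
open px 0
side handle ((598.2083129882812, -194.89857482910156), (90.18205261230469, 12.945268630981445), 89.99600219726562) 56
case ((533.9263305664062, -194.14804077148438), (207.940185546875, 287.0152282714844), 89.63307189941406)
open px 63
```

View pics/w7.png

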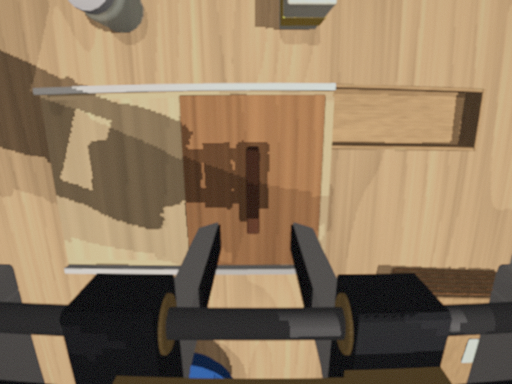

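The cover lies fully over the pocket, with the handle at column ~253. It measures 66.6 mm from the case's origin, against 66 mm nominal when shut. The arm is clear, so I hand in.

```bash
python3 -c "
from rig import arm
print(arm.job_done())"
```

```text
the job is handed in; nothing more can be done
None
```

The long board is standing in the pocket's groove and the cover is shut to its end stop; I handed the job in at about 15 s, and the hand-in returned no verdict.

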